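Lock the tube carousel in its loading position

TASK

Lock the tube carousel in its loading position: gently turn the carousel (its upright black peg is there for a fingertip) until the slot in its aluminium disc faces the steel lock bar, then push the bar by its orange tab through the slot until it is fully home, and take the hand away. Only push, lift nothing: the carousel stays down on its spindle, the tubes stay in their sockets, and the other things on the bench are left undisturbed.

Things in the scene. Friction and masses are not known exactly. Their poses are not given: they have to be found in the camera images.
- changer: Fixed base of the tube changer: white plinth, flat deck 45 mm above the bench. Origin on the bench under the carousel's vertical axis, z up. It reaches 135 mm to either side (x), 250 mm towards -y (lock bar's end) and 300 mm towards +y (console). The bar lies along its -y half, on the line x = 0.
- guide (a point): Top middle of the aluminium guide that carries the bar, 153 mm from the axis on the base's -y side, 64 mm above the bench. The guide is 44 mm wide and reaches from 138 to 168 mm from the axis.
- console (a point): Top middle of the grey console, 222 mm from the axis on the base's +y side, 67 mm above the bench; it is 230 mm wide (x) and 130 mm deep (y).
- carousel: Loose tube carousel, about 0.8 kg, sitting by its weight on a fixed spindle; turns endlessly either way (some 2 to 6 N at the peg) and stays where left. Origin on its axis at deck height, z up. Eight green sockets (43 mm above the deck), tubes and a black knob (52 mm) stand within 63 mm of the axis. Its slot lies on its -y, its peg on its +y; same yaw as the base: slot faces bar.
- peg (a point): The black upright turning peg on the carousel: 16 mm diameter, 98 mm from the axis, from 13 to 61 mm above the deck. This point is on its axis, 40 mm above the deck (85 mm above the bench).
- slot (a point): Middle of the slot's mouth, 120 mm from the axis, 8 mm above the deck. The slot (an orange line along each edge), 26 mm wide and 38 mm deep, mouth flared to 36 mm, is cut from the rim towards the axis into the locking disc: the carousel's aluminium base, 240 mm diameter, top face 13 mm above the deck.
- bar_line (a point): Fixed point of the base on the lock bar's line, 120 mm from the axis, 8 mm above the deck: the slot's mouth comes here when it faces the bar.
- lock_bar (a joint): Travel of the lock bar in m: 0 = drawn out, nose 8 mm clear of the disc; 0.040 = fully home, nose 32 mm inside the slot, the tab against the guide's rubber buffers, a hard stop. It slides along the base's +y axis (towards the carousel's axis), takes about 3 N, stays where it is left, and cannot be lifted. Steel, 18 mm wide, 9 mm thick, nose tapered to 10 mm over its last 8 mm.
- tab (a point): Middle of the outer (pushing) face of the bar's upright orange tab: 32 mm wide, 8 mm thick, from 3 to 48 mm above the deck; this point is 30 mm above the deck (75 mm above the bench), 216 mm from the axis when the bar is drawn out. The face looks along the base's -y.
- tube0: white plastic tube with a coloured screw cap, 13 mm diameter (cap 16 mm), 55 mm tall, standing loose in a socket of the carousel (sockets centred 52 mm from the axis); its top stands 71 mm above the deck. Origin at the centre of its foot, z up. It only rides along.
- tube1: white plastic tube with a coloured screw cap, 13 mm diameter (cap 16 mm), 55 mm tall, standing loose in a socket of the carousel (sockets centred 52 mm from the axis); its top stands 71 mm above the deck. Origin at the centre of its foot, z up. It only rides along.
- tube2: white plastic tube with a coloured screw cap, 13 mm diameter (cap 16 mm), 55 mm tall, standing loose in a socket of the carousel (sockets centred 52 mm from the axis); its top stands 71 mm above the deck. Origin at the centre of its foot, z up. It only rides along.
- tube3: white plastic tube with a coloured screw cap, 13 mm diameter (cap 16 mm), 55 mm tall, standing loose in a socket of the carousel (sockets centred 52 mm from the axis); its top stands 71 mm above the deck. Origin at the centre of its foot, z up. It only rides along.
- jar: Glass reagent jar with a blue cap, 64 mm diameter, 95 mm tall, on the bench beside the base. Origin at the centre of its foot.
- beaker: Empty glass beaker, 68 mm diameter at the rim, 85 mm tall, on the bench beside the base. Origin at the centre of its foot.
- tip_box: Blue pipette-tip box with a clear lid, 85 x 122 x 78 mm. Origin at the centre of its underside.
- tube_rack: Green tube rack with capped tubes, 95 x 180 mm, 77 mm tall over the caps. Origin at the centre of its underside.

How it is judged (in metres and radians):
On the way, in this order (a step that is already met when the one before it is completed fails the run):
1. the slot faces the bar (mouth within 9 mm of the bar's line) while the bar is still short of the slot (horizontal distance between slot and bar_line below 0.009 m and value of joint lock_bar below 0.012 m).
2. the bar is through the slot and home, within 4 mm of its stop (value of joint lock_bar above 0.036 m and horizontal distance between slot and bar_line below 0.007 m), for 0.2 s.
At the end, for the whole second after the job is handed in: The lock bar is within 4 mm of fully home, inside the slot; the slot's mouth is within 7 mm of the bar's line; the carousel is at rest, level and down on its spindle (within 4 mm), and every tube stands in its socket (foot raised less than 8 mm, leaning less than 20 degrees) (all of step 2 and z of carousel in the frame of changer below 0.049 m and angle between carousel's own z axis and vertical below 0.05 rad and angular speed of carousel below 0.05 rad/s and z of tube0 in the frame of carousel between 0.012 and 0.024 m and z of tube1 in the frame of carousel between 0.012 and 0.024 m and z of tube2 in the frame of carousel between 0.012 and 0.024 m and z of tube3 in the frame of carousel between 0.012 and 0.024 m and angle between each of tube0, tube1, tube2, tube3's own z axis and vertical below 0.35 rad); the robot touches nothing.
It fails at once if the carousel is lifted (more than 8 mm) or tipped (more than 7 degrees) on its spindle (z of carousel in the frame of changer above 0.053 m or angle between carousel's own z axis and vertical above 0.12 rad).
It fails at once if a tube is lifted out of its socket (more than 20 mm) or carried off (z of any of tube0, tube1, tube2, tube3 in the frame of carousel above 0.036 m).
It fails at once if the fingers squeeze, strike or force the carousel with more than 80 N (contact force between the fingers and carousel above 80 N).
It fails at once if the jar, beaker, tip box or tube rack is shifted by more than 25 mm, lifted or tipped (distance of any of jar, beaker, tip_box, tube_rack from where it was at the start of the episode above 0.025 m or angle between any of jar, beaker, tip_box, tube_rack's own z axis and vertical above 0.3 rad).
It also fails if it takes over 58 s, if anything falls off the work surface, if the arm or the gripper's body presses on something with over 40 N, if the wrist force passes 120 N, or if a joint passes its speed limit or range.

ROBOT

A 6-joint arm with a two-finger parallel gripper is mounted at the origin on the work surface. World frame = base frame: x ahead of the robot, y to its left, z up, the work surface at z = 0. Lengths are in mm, angles in degrees, forces in N, time in s.
With the tool pointing down it reaches from about 300 to 850 mm from the base axis. Payload 4.2 kg.
Tool frame: the origin (TCP) lies midway between the tips of the shut fingers; the grasp point (between the pads) lies 19 mm behind it (env.hold_point_z is the z of the grasp point in the tool frame, in mm); z points along the fingers, y is the direction in which the jaws open and shut (so a half turn about z gives the same grasp; the last joint's range is limited). The gripper opens to 91 mm and grips with 3 to 60 N. Pads are 32 mm wide; open, the fingers measure 118 mm over their backs; the gripper's body (76 mm by 178 mm) begins 60 mm behind the grasp point.
Start: joints at [65.604, 18.312, 89.639, -0, 72.044, -1.146], TCP at [226.988, 528.32, 191.676] pointing down, gripper open.
Joint ranges: [-177.97, 177.97], [-48.28, 115.42], [12.27, 149.76], [-77.06, 257.06], [2.81, 150.46], [-146.56, 146.56]. Speed limits (degrees/s): [147.25, 147.25, 180, 180, 180, 180].

INTERFACE

Orientations are given as [roll, pitch, yaw] about the fixed x, y, z axes, in that order (R = Rz(yaw) Ry(pitch) Rx(roll)).
In Python, from workcell import env, grab_frame, camera_params, spotter gives the robot as it stands. The module is installed in compiled form; this text tells all that it offers.
- The arm moves only by the shell command python3 -m jog 'ROWS' [FORCE]. ROWS is text: rows parted by semicolons, each of 7 numbers parted by spaces: the turn, a rotation vector about the world's x, y, z in units of 5 degrees (1.0 is 5 degrees), then the shift along the world's x, y, z in units of 25 mm (1.0 is 25 mm), then the opening, from 0 (shut) to 1 (fully open). A call has 1 to 5 rows; each row is the pose to reach, as a shift and turn from the pose commanded when the call began; what a row does not reach only later rows make up. A row lasts 1/8 s, in which the tool goes at most 62.5 mm and 10.7 degrees, less where a joint would pass 70% of its speed; a pose out of reach is approached as far as the arm can. A call with a gripper value outside its range is refused whole. The fingers move at their own pace and stop on an object; FORCE is the grip in N (left out, the last holds). Time passes only in rows, so rows that repeat a pose let the fingers close. It gives the time, the measured TCP pose, the force and the opening at its end, in the units of the state.
- env.state(): the state, without advancing time (a new reading comes with each control period).
- grab_frame(name): name is "scene" or "top"; returns the picture (400x640x3 uint8, red, green, blue); there is no depth.
- camera_params(name): a dict with "K" (3x3 intrinsics, pixels), "dist" ([k1, k2, p1, p2, k3] as OpenCV has them; the pictures are not rectified), "rvec" (rotation vector, rad) and "tvec" (3), from world to camera coordinates, as OpenCV has them. Camera axes: x right, y down, z forward; pixel columns grow to the right and rows downward; lengths in mm; the calibration is good to about 2 mm. A picture is of the moment at which its call begins. camera_params takes no time and is no camera call.
- env.job_done(): hands the job in, once; it reports no verdict.
Trained networks look in the newest picture that a camera, given by its name, has taken for a name from the list of things; names that differ only in an ending like _2 or _b are one class to them, and where a whole thing is asked for, a point or a joint stands for the part that bears it (a point fixed in the world has none). Each returns a list of dicts, best first, with "conf" (0 to 1); they miss things now and then, are a little off and sometimes report something else, mostly with a low value. They report only what shows in the picture. A call takes as long as a camera call.
- spotter.look_for(query, camera): "box" ([left, top, width, height] in pixels, round what is visible of it).
- spotter.trace(query, camera): "region" (400x640 bool, what is visible of it) and "box" ([left, top, width, height] in pixels, round what is visible of it).
The state is a dict: "time_s": time; "qpos": joint angles; "qvel": joint speeds; "effort": joint torques, N m; "ee_pos": TCP position; "ee_rot": TCP orientation; "force": force on the tool from outside, world axes, zero at the start; "torque": the same for the moment, N m; "gripper_width": finger opening in mm.
Only numpy, scipy, OpenCV 4.12 (cv2) and the standard library are available. Lean on these libraries where they do the work, as an engineer would, in place of code of your own. Each camera call takes 0.05 s, during which the arm holds its last target. There are 200 camera calls.

## Working session

There is one attempt and no reset: what is moved stays moved. The work goes in short steps, Python scripts to look and compute and a shell command to move; the robot and the scene stay as the last step left them, time stands still between calls to the robot, and variables do not carry over. Pictures are saved under pics/ and viewed, about 8 in all and at most 12, crops included, and the job is handed in when it is done.

```bash
mkdir -p pics
cat > h.py <<'E'
import numpy as np, cv2
from workcell import env, grab_frame, camera_params, spotter
def ray(cam,uv,z):
    p=camera_params(cam);K=np.array(p["K"],float);d=np.array(p["dist"],float)
    R=cv2.Rodrigues(np.array(p["rvec"],float))[0];t=np.array(p["tvec"],float).ravel()
    n=cv2.undistortPoints(np.array([[uv]],float),K,d)[0,0]
    c=-R.T@t;v=R.T@np.array([n[0],n[1],1]);return c+v*(z-c[2])/v[2]
def proj(cam,P):
    p=camera_params(cam)
    return cv2.projectPoints(np.array(P,float).reshape(-1,3),np.array(p["rvec"],float),np.array(p["tvec"],float),np.array(p["K"],float),np.array(p["dist"],float))[0].reshape(-1,2)
E
python3 - <<'E'
from h import *
for c in("scene","top"):
    im=grab_frame(c);cv2.imwrite(f"pics/{c}0.png",im[:,:,::-1])
    p=camera_params(c);R=cv2.Rodrigues(np.array(p["rvec"],float))[0];print(c,-R.T@np.array(p["tvec"]).ravel())
    for q,z in(("peg",85),("slot",53),("tab",75),("guide",64),("carousel",58),("console",67),("jar",0),("beaker",0),("tip_box",40),("tube_rack",40)):
        for r in spotter.look_for(q,c)[:2]:
            b=r["box"];u=(b[0]+b[2]/2,b[1]+b[3]/2);print(q,round(r["conf"],2),np.round(b),np.round(ray(c,u,z)))
print(env.state()["time_s"])
E
```

```text
scene [878.22212014 450.88199594 827.82561537]
peg 0.92 [308. 196. 105.  89.] [568.  79.  85.]
slot 0.82 [310. 198. 103.  90.] [556.  69.  53.]
tab 0.58 [326. 163.  22.  33.] [ 513. -111.   75.]
tab 0.28 [280. 158. 192. 230.] [584. 162.  75.]
guide 0.65 [284. 160. 188. 226.] [576. 158.  64.]
guide 0.19 [329. 164.  15.  36.] [ 511. -114.   64.]
carousel 0.91 [315. 198.  98.  85.] [551.  68.  58.]
console 0.57 [281. 158. 193. 229.] [576. 158.  67.]
jar 0.66 [262. 206.  26.  39.] [ 696. -119.    0.]
jar 0.29 [272. 250.  34.  38.] [725.  17.   0.]
beaker 0.85 [274. 250.  31.  38.] [724.  15.   0.]
tip_box 0.97 [227. 109.  53.  46.] [ 607. -433.   40.]
tube_rack 0.93 [286.  92.  66.  50.] [ 403. -390.   40.]
tube_rack 0.74 [283. 157. 192. 228.] [560. 146.  40.]
top [ 356.3186851   -52.18147044 1442.17749423]
peg 0.76 [242. 175.  78.  80.] [549.  54.  85.]
slot 0.84 [241. 176.  79.  80.] [552.  55.  53.]
tab 0.7 [324. 227.  29.  14.] [ 494. -113.   75.]
guide 0.92 [174. 156. 198. 121.] [550.  80.  64.]
guide 0.66 [322. 224.  30.  12.] [ 504. -109.   64.]
carousel 0.75 [240. 172.  79.  84.] [558.  60.  58.]
console 0.63 [176. 157. 193. 123.] [542.  80.  67.]
jar 0.64 [319. 153.  20.  25.] [716. -92.   0.]
jar 0.25 [238. 174.  82.  82.] [563.  65.   0.]
beaker 0.74 [272. 142.  26.  26.] [753.  48.   0.]
tip_box 0.83 [418. 176.  53.  45.] [ 598. -437.   40.]
tip_box 0.17 [324. 226.  26.  15.] [ 499. -109.   40.]
tube_rack 0.71 [404. 248.  70.  43.] [ 386. -407.   40.]
1.1
```

View pics/scene0.png

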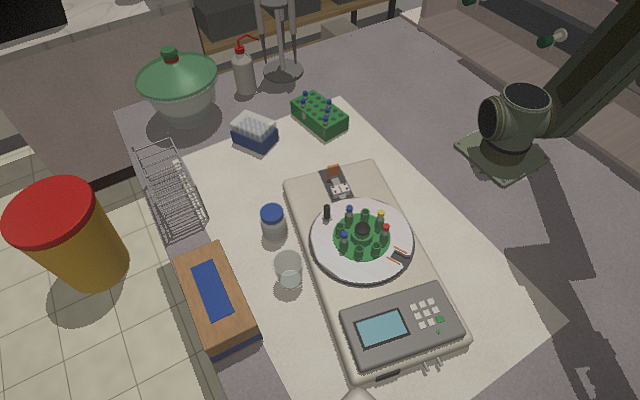

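View pics/top0.png

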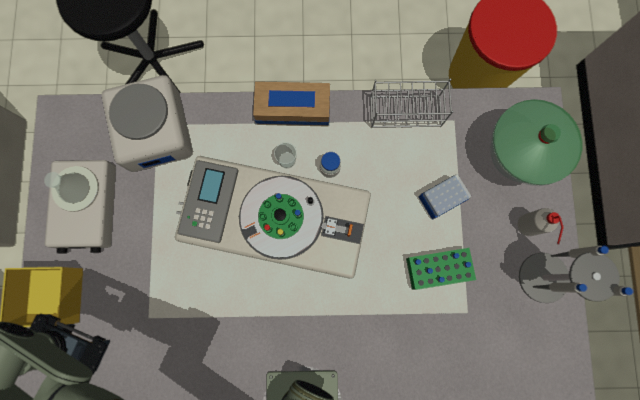

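Scene view: peg at about (326,211) towards the bar side, slot at about (397,257), tab at (333,170). Top view: disc centre (281,217), peg (310,200), slot (250,230), guide and tab around (345,229). I'll zoom in next.

Run:
```python
from h import *
im=cv2.imread("pics/top0.png")
c=cv2.resize(im[150:280,170:380],None,fx=3.8,fy=3.8,interpolation=cv2.INTER_CUBIC);cv2.imwrite("pics/topc.png",c)
im=cv2.imread("pics/scene0.png")
cv2.imwrite("pics/scc.png",cv2.resize(im[150:295,275:425],None,fx=4,fy=4,interpolation=cv2.INTER_CUBIC))
grab_frame("top")
for q in("changer","carousel","lock_bar"):
    for r in spotter.trace(q,"top")[:1]:
        m=r["region"].astype(np.uint8);k=max(cv2.findContours(m,cv2.RETR_EXTERNAL,cv2.CHAIN_APPROX_NONE)[0],key=cv2.contourArea)
        z={"changer":40,"carousel":58,"lock_bar":70}[q]
        w=np.array([ray("top",p[0],z)[:2] for p in k],np.float32)
        print(q,r["conf"],cv2.minAreaRect(w),cv2.boxPoints(cv2.minAreaRect(w)).round(),cv2.minEnclosingCircle(w) if q=="carousel" else "")
```

```text
changer 0.94 ((557.7518310546875, 87.30451965332031), (561.01806640625, 270.68560791015625), 76.81754302978516) [[ 362. -155.]
 [ 626. -217.]
 [ 753.  330.]
 [ 490.  391.]] 
carousel 0.82 ((549.9105224609375, 57.046356201171875), (234.51220703125, 235.88059997558594), 67.49215698242188) [[396.  -6.]
 [614. -96.]
 [704. 120.]
 [486. 211.]] ((549.7654418945312, 57.94815444946289), 120.7612533569336)
lock_bar 0.43 ((505.02001953125, -128.00137329101562), (43.95494079589844, 29.296245574951172), 89.02516174316406) [[ 490. -150.]
 [ 519. -150.]
 [ 520. -106.]
 [ 491. -106.]]
```

View pics/topc.png

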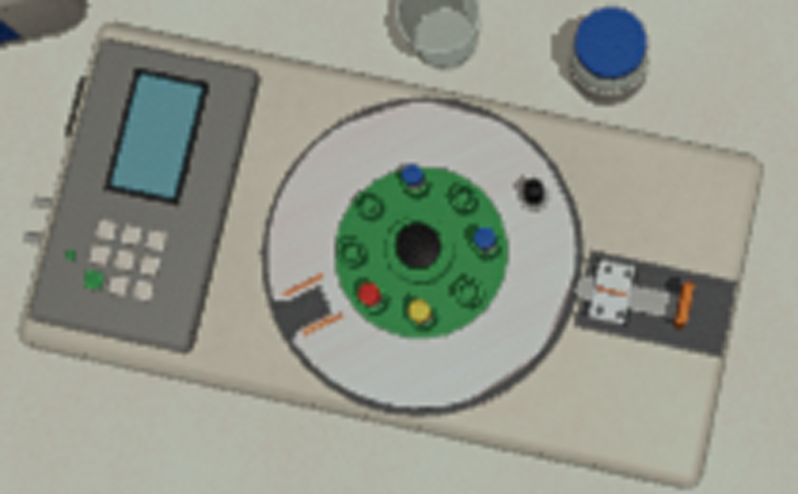

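View pics/scc.png

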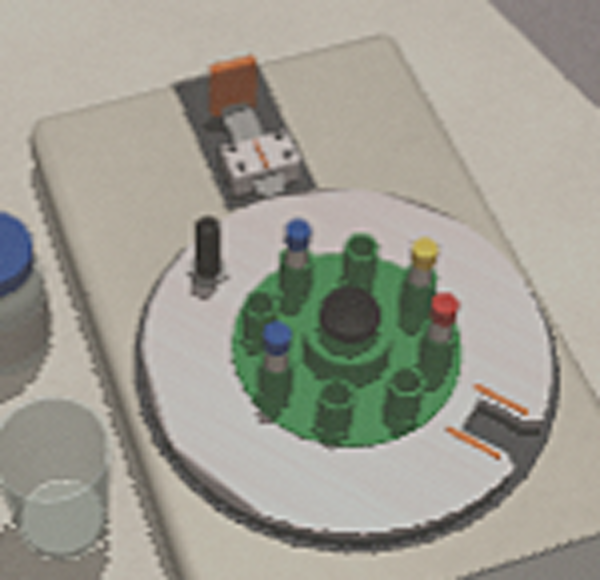

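Crops: axis at the knob (418,246), peg top (533,186), slot opening lower left around (300,312), tab (685,303) beyond the guide (610,290). The peg has to go about 140° counter-clockwise, past the beaker side, to the console side.

Run:
```python
from h import *
T=lambda x,y,z:ray("top",(170+x/3.8-.4,150+y/3.8-.4),z).round(1)
S=lambda x,y,z:ray("scene",(275+x/4-.4,150+y/4-.4),z).round(1)
print("disc c top",T(421,255,58),"knob",T(420,245,97),"S",S(350,312,97))
print("peg",T(533,188,106),S(208,222,106))
print("slot in",T(322,298,58),"mouth",T(282,318,58)); 
print("orange ends",[T(*p,58) for p in((287,294),(320,277),(304,332),(340,315))],[S(*p,58) for p in((475,386),(527,412),(447,430),(499,458))])
print("tab top",T(686,285,93),T(683,326,93),S(211,65,93),S(255,60,93),"guide",T(613,292,64),S(261,152,64))
s=env.state();print(s["ee_pos"],s["ee_rot"],s["gripper_width"],s["force"])
```

```text
disc c top [548.9  57.1  58. ] knob [551.2  54.8  97. ] S [551.3  58.1  97. ]
peg [592.  -31.6 106. ] [590.1 -33.6 106. ]
slot in [516.6 134.   58. ] mouth [501.6 164.9  58. ]
orange ends [array([520.2, 161.2,  58. ]), array([533. , 135.7,  58. ]), array([490.4, 147.8,  58. ]), array([503.1, 120. ,  58. ])] [array([501.6, 117.8,  58. ]), array([486.8, 147.3,  58. ]), array([532.9, 133. ,  58. ]), array([518.8, 162.8,  58. ])]
tab top [ 517.8 -146.1   93. ] [ 486.7 -142.9   93. ] [ 516.2 -152.1   93. ] [ 489.5 -140.9   93. ] guide [516.8 -91.6  64. ] [514.6 -92.9  64. ]
[226.9848186  528.31450177 191.66107853] [ 1.79996539e+02 -1.26352496e-03  1.56746776e+02] 91.24011698945294 [-0.36082932  0.35087818  0.24208465]
```

```bash
python3 -m jog '0 0 -1.2 1.3 -2 0 0.45;0 0 -2.4 2.6 -4 0 0.45;0 0 -3.6 3.9 -6 0 0.45;0 0 -4.8 5.2 -8 0 0.45;0 0 -6 6.5 -10 0 0.45'; python3 -m jog '0 0 -1.2 1.6 -2.5 0 0.45;0 0 -2.4 3.2 -5 0 0.45;0 0 -3.6 4.8 -7.5 0 0.45;0 0 -4.8 6.4 -10 0 0.45;0 0 -5.4 8 -12.4 0 0.45'; python3 -m jog '0 0 0 0 0 0 0.45;0 0 0 0 0 0 0.45;0 0 0 0 0 0 0.45'
```

```text
time_s: 1.92
ee_pos: [390.4, 276.8, 192.0]
ee_rot: [179.9, 0.0, 126.6]
force: [1.5, 0.7, 1.2]
gripper_width: 44.1
time_s: 2.55
ee_pos: [559.5, 13.6, 191.9]
ee_rot: [180.0, -0.0, 99.6]
force: [0.8, 0.0, -0.2]
gripper_width: 41.1
time_s: 2.92
ee_pos: [557.8, 16.8, 191.8]
ee_rot: [-180.0, -0.0, 99.9]
force: [-0.6, 0.4, 0.6]
gripper_width: 41.1
```

```bash
python3 -m jog '0 0 0 1.32 -2 0 0.45;0 0 0 1.32 -2 0 0.45;0 0 0 1.32 -2 -1.5 0.45;0 0 0 1.32 -2 -2.6 0.45;0 0 0 1.32 -2 -2.6 0.45'
python3 - <<'E'
from h import *
a=grab_frame("scene")[170:270,290:410];b=grab_frame("top")[170:270,240:360]
cv2.imwrite("pics/c1.png",cv2.resize(np.hstack([a,b])[:,:,::-1],None,fx=3.3,fy=3.3,interpolation=cv2.INTER_CUBIC))
E
```

```text
time_s: 3.55
ee_pos: [589.2, -32.8, 124.9]
ee_rot: [-179.7, -0.1, 99.9]
force: [-0.8, -0.4, -0.3]
gripper_width: 40.9
```

View pics/c1.png

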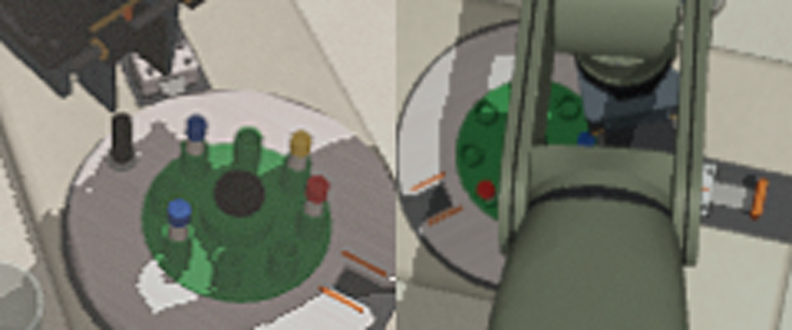

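Run:
```python
from h import *
y=np.array([np.cos(np.radians(9.9)),np.sin(np.radians(9.9)),0]);c=np.array([589.2,-32.8,125])
P=[c,c+20*y,c-20*y,c+34*y,c-34*y,[591,-33,106],c-[0,0,50]]
print(((proj("scene",P)-[290,170])*3.3).round())
```

```text
[[122.  99.]
 [101. 114.]
 [144.  85.]
 [ 85. 125.]
 [158.  75.]
 [120. 117.]
 [123. 142.]]
```

Run:
```python
from h import *
a=np.ascontiguousarray(grab_frame("scene")[160:235,270:370,::-1])
a=cv2.resize(a,None,fx=8,fy=8,interpolation=cv2.INTER_CUBIC)
y=np.array([np.cos(np.radians(9.9)),np.sin(np.radians(9.9)),0]);x=np.array([-y[1],y[0],0]);c=np.array([589.2,-32.8,125])
for s in(1,-1):
    q=[c+s*d*y+e*x for d,e in((20.5,16),(20.5,-16),(34,-16),(34,16))]
    cv2.polylines(a,[((proj("scene",q)-[270,160]+.5)*8).astype(int)],True,(0,255,255),1)
cv2.imwrite("pics/c2.png",a)
```

```text
(no output)
```

View pics/c2.png

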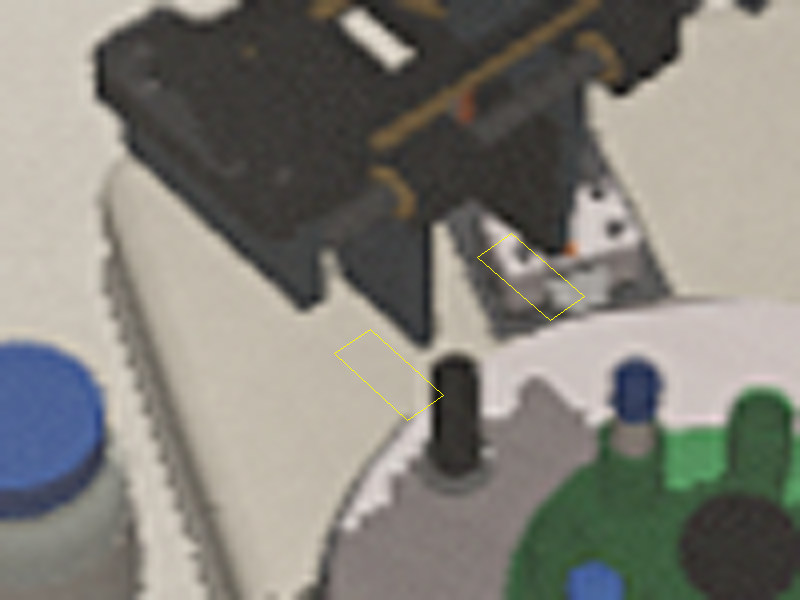

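The picture shows the open fingertips straddling the peg correctly (left tip (425,345), right tip (565,250)). They sit about 20 mm higher than the TCP plane because opening draws them back. I'll descend in steps and check the height again.

```bash
python3 -m jog '0 0 0 0.06 0 -0.6 0.45;0 0 0 0.06 0 -1.2 0.45;0 0 0 0.06 0 -1.8 0.45;0 0 0 0.06 0 -2.4 0.45;0 0 0 0.06 0 -2.4 0.45'
python3 - <<'E'
from h import *
a=np.ascontiguousarray(grab_frame("scene")[160:235,270:370,::-1])
a=cv2.resize(a,None,fx=8,fy=8,interpolation=cv2.INTER_CUBIC)
cv2.imwrite("pics/c3.png",a)
E
```

```text
time_s: 4.32
ee_pos: [591.8, -34.5, 64.8]
ee_rot: [-179.8, -0.1, 99.7]
force: [-0.1, 0.6, -0.4]
gripper_width: 41.1
```

View pics/c3.png

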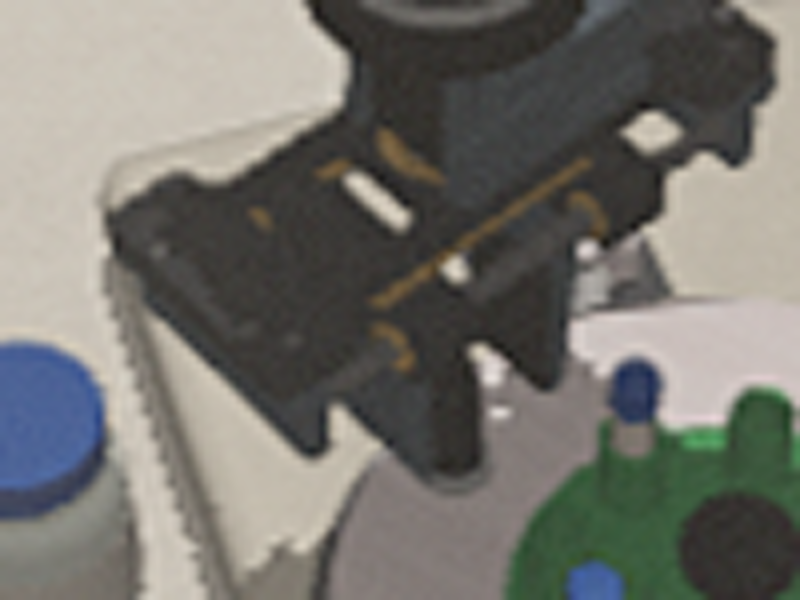

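Tips now sit beside the peg just above the disc, with the peg in the cage. Next I'll work out the arc increments.

Run:
```python
from h import *
C=np.array([550,57]);p=np.array([591.8,-34.5])
f=lambda t:C+99*np.array([np.cos(np.radians(t)),np.sin(np.radians(t))])
t0=-65.4
for k in range(6):
    rows=[]
    for i in range(1,6):
        t=t0+5*i;d=(f(t)-p)/25;rows.append(f"0 0 {i*.925:.2f} {d[0]:.2f} {d[1]:.2f} {0.2 if k==0 else 0} 0.3")
    print(";".join(rows));t0+=25;p=f(t0)
```

```text
0 0 0.93 0.28 0.22 0.2 0.3;0 0 1.85 0.58 0.40 0.2 0.3;0 0 2.78 0.85 0.61 0.2 0.3;0 0 3.70 1.11 0.84 0.2 0.3;0 0 4.62 1.34 1.09 0.2 0.3
0 0 0.93 0.21 0.27 0 0.3;0 0 1.85 0.40 0.56 0 0.3;0 0 2.78 0.56 0.87 0 0.3;0 0 3.70 0.70 1.19 0 0.3;0 0 4.62 0.80 1.51 0 0.3
0 0 0.93 0.08 0.34 0 0.3;0 0 1.85 0.12 0.68 0 0.3;0 0 2.78 0.14 1.02 0 0.3;0 0 3.70 0.13 1.37 0 0.3;0 0 4.62 0.09 1.71 0 0.3
0 0 0.93 -0.07 0.34 0 0.3;0 0 1.85 -0.17 0.67 0 0.3;0 0 2.78 -0.30 0.99 0 0.3;0 0 3.70 -0.46 1.30 0 0.3;0 0 4.62 -0.64 1.59 0 0.3
0 0 0.93 -0.21 0.28 0 0.3;0 0 1.85 -0.44 0.53 0 0.3;0 0 2.78 -0.69 0.77 0 0.3;0 0 3.70 -0.97 0.98 0 0.3;0 0 4.62 -1.26 1.17 0 0.3
0 0 0.93 -0.31 0.16 0 0.3;0 0 1.85 -0.62 0.30 0 0.3;0 0 2.78 -0.95 0.40 0 0.3;0 0 3.70 -1.29 0.48 0 0.3;0 0 4.62 -1.63 0.53 0 0.3
```

```bash
python3 -m jog '0 0 0.93 0.28 0.22 0.2 0.3;0 0 1.85 0.58 0.4 0.2 0.3;0 0 2.78 0.85 0.61 0.2 0.3;0 0 3.7 1.11 0.84 0.2 0.3;0 0 4.62 1.34 1.09 0.2 0.3'; python3 -m jog '0 0 0.93 0.21 0.27 0 0.3;0 0 1.85 0.4 0.56 0 0.3;0 0 2.78 0.56 0.87 0 0.3;0 0 3.7 0.7 1.19 0 0.3;0 0 4.62 0.8 1.51 0 0.3'
python3 - <<'E'
from h import *
a=np.ascontiguousarray(grab_frame("scene")[150:300,270:430,::-1])
a=cv2.resize(a,None,fx=4,fy=4,interpolation=cv2.INTER_CUBIC)
cv2.imwrite("pics/c4.png",a)
E
```

```text
time_s: 5.0
ee_pos: [625.2, -9.0, 72.4]
ee_rot: [-179.8, 0.1, 123.0]
force: [-5.1, -5.3, 2.5]
gripper_width: 27.6
time_s: 5.62
ee_pos: [646.2, 28.6, 72.4]
ee_rot: [-179.8, 0.1, 146.1]
force: [-2.1, -4.2, 1.9]
gripper_width: 27.4
```

View pics/c4.png

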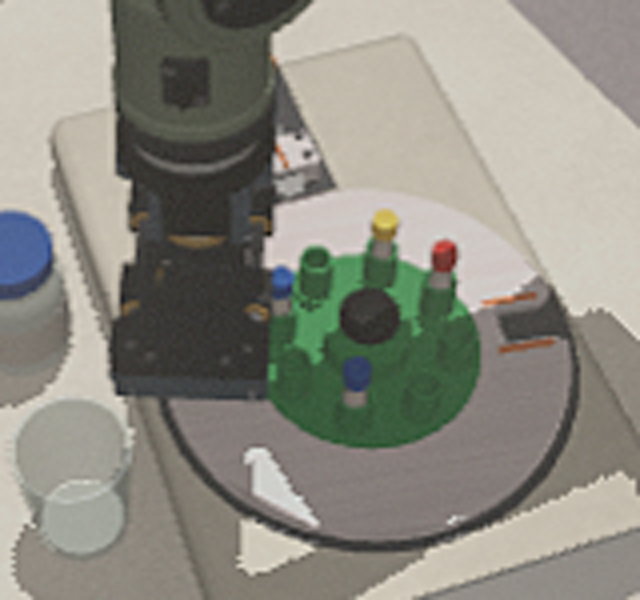

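The carousel is turning with about 5 N at the peg; the slot is now at crop (525,320) and the neighbours are clear. Continuing.

```bash
python3 -m jog '0 0 0.93 0.08 0.34 0 0.3;0 0 1.85 0.12 0.68 0 0.3;0 0 2.78 0.14 1.02 0 0.3;0 0 3.7 0.13 1.37 0 0.3;0 0 4.62 0.09 1.71 0 0.3'; python3 -m jog '0 0 0.93 -0.07 0.34 0 0.3;0 0 1.85 -0.17 0.67 0 0.3;0 0 2.78 -0.3 0.99 0 0.3;0 0 3.7 -0.46 1.3 0 0.3;0 0 4.62 -0.64 1.59 0 0.3'; python3 -m jog '0 0 0.93 -0.21 0.28 0 0.3;0 0 1.85 -0.44 0.53 0 0.3;0 0 2.78 -0.69 0.77 0 0.3;0 0 3.7 -0.97 0.98 0 0.3;0 0 4.62 -1.26 1.17 0 0.3'; python3 -c "
from workcell import env;print(env.state()['qpos'])"
```

```text
time_s: 6.3
ee_pos: [649.4, 71.4, 72.5]
ee_rot: [-179.8, 0.1, 169.2]
force: [-0.0, -4.4, 1.1]
gripper_width: 27.5
time_s: 6.92
ee_pos: [634.1, 111.6, 72.6]
ee_rot: [-179.8, 0.2, -167.7]
force: [1.3, -4.4, 0.5]
gripper_width: 26.9
time_s: 7.55
ee_pos: [603.1, 141.3, 72.6]
ee_rot: [-179.8, 0.2, -144.6]
force: [3.3, -2.7, -0.5]
gripper_width: 27.5
[  12.19796219   27.41702485   93.36365205   -0.14567041   58.98378991
 -113.10119327]
```

```bash
python3 -m jog '0 0 0.7 -0.24 0.13 0 0.3;0 0 1.4 -0.49 0.24 0 0.3;0 0 2.2 -0.75 0.34 0 0.3;0 0 2.9 -1 0.42 0 0.3;0 0 3.3 -1.15 0.46 0 0.3'
python3 - <<'E'
from h import *
print(env.state()["ee_pos"])
a=np.ascontiguousarray(grab_frame("scene")[150:300,270:430,::-1])
b=np.ascontiguousarray(grab_frame("top")[160:270,240:370,::-1])
C=np.array([550,57]);u=np.array([-np.sin(np.radians(13)),-np.cos(np.radians(13))])
r=lambda m:cv2.resize(m,None,fx=6,fy=6,interpolation=cv2.INTER_CUBIC)
L=[np.r_[C+u*k,58] for k in(75,225)]
a=cv2.resize(a[:75,40:160],None,fx=6,fy=6,interpolation=cv2.INTER_CUBIC)
cv2.polylines(a,[((proj("scene",L)-[310,150]+.5)*6).astype(int)],False,(255,255,0),1)
cv2.imwrite("pics/c5.png",a); cv2.imwrite("pics/c5t.png",r(b))
E
```

```text
time_s: 8.18
ee_pos: [574.2, 153.4, 72.6]
ee_rot: [-179.8, 0.1, -128.2]
force: [3.6, -1.4, 0.1]
gripper_width: 27.3
[574.19757354 153.42276921  72.59171768]
```

View pics/c5.png

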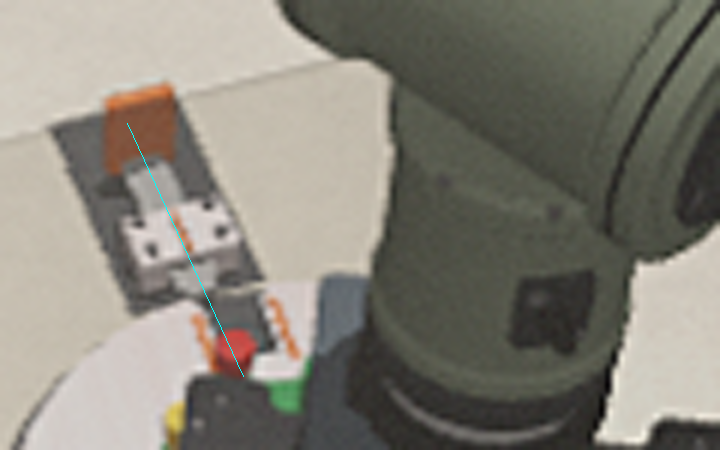

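Run:
```python
from h import *
S=lambda x,y,z:ray("scene",(310+x/6-.5,150+y/6-.5),z)[:2]
C=np.array([550,57])
def ang(n,p): d=p-C;print(n,p.round(1),"r",np.hypot(*d).round(1),"ang",np.degrees(np.arctan2(d[1],d[0])).round(2))
for n,a in {"L out":(197,316,58),"R out":(270,300,58),"R in":(297,356,58),"bar nose":(200,285,57),"guide line":(182,232,64),"tab top":(140,90,93)}.items(): ang(n,S(*a))
ang("mouth",(S(197,316,58)+S(270,300,58))/2)
```

```text
L out [532.3 -53.1] r 111.5 ang -99.13
R out [501.4 -44.3] r 112.4 ang -115.64
R in [508.4 -13.7] r 82.0 ang -120.48
bar nose [521.7 -67.3] r 127.5 ang -102.83
guide line [515.7 -91.3] r 152.2 ang -103.03
tab top [ 501.5 -148.7] r 211.4 ang -103.26
mouth [516.8 -48.7] r 110.8 ang -107.41
```

```bash
python3 -m jog '0 0 0.2 -0.13 0.03 0 0.3;0 0 0.4 -0.25 0.05 0 0.3;0 0 0.4 -0.25 0.05 0 0.3;0 0 0.4 -0.25 0.05 0 0.3'
python3 - <<'E'
from h import *
a=np.ascontiguousarray(grab_frame("scene")[150:225,310:430,::-1])
cv2.imwrite("pics/c6.png",cv2.resize(a,None,fx=6,fy=6,interpolation=cv2.INTER_CUBIC))
E
```

```text
time_s: 8.78
ee_pos: [566.6, 155.3, 72.0]
ee_rot: [-180.0, 0.1, -126.3]
force: [3.3, -1.7, 2.0]
gripper_width: 27.2
```

View pics/c6.png

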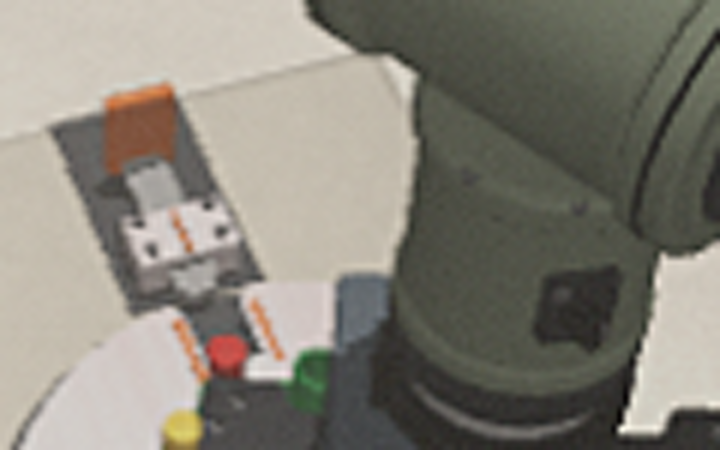

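Run:
```python
from h import *
S=lambda x,y,z:ray("scene",(310+x/6-.5,150+y/6-.5),z)[:2]
C=np.array([550,57])
for n,p in {"L":S(176,320,58),"R":S(252,299,58),"mid":(S(176,320,58)+S(252,299,58))/2,"mid in":(S(206,378,58)+S(282,357,58))/2}.items():
    d=p-C;print(n,p.round(1),np.hypot(*d).round(1),np.degrees(np.arctan2(d[1],d[0])).round(2))
```

```text
L [541.  -55.9] 113.3 -94.57
R [507.6 -48.7] 113.9 -111.87
mid [524.3 -52.3] 112.3 -103.24
mid in [530.3 -20.1] 79.6 -104.29
```

Aligned: mouth at −103.2° against bar line −103.0°. I'll free the finger from the peg, rise and travel to the tab.

```bash
python3 -m jog '0 0 0 0.1 -0.02 0 0.3;0 0 0 0.2 -0.04 0 0.3;0 0 0 0.2 -0.04 0 0.3'; python3 -m jog '0 0 0 0 0 0.8 0.3;0 0 0 0 0 2 0.3;0 0 0 0 0 4 0.3;0 0 0 0 0 5.4 0.3;0 0 0 0 0 5.4 0.3'
python3 - <<'E'
from h import *
print(env.state()["ee_pos"])
a=np.ascontiguousarray(grab_frame("scene")[150:225,310:430,::-1])
cv2.imwrite("pics/c7.png",cv2.resize(a,None,fx=6,fy=6,interpolation=cv2.INTER_CUBIC))
E
python3 -m jog '0 0 -2 -0.4 -2.4 0 0;0 0 -4 -0.8 -4.8 0 0;0 0 -6 -1.2 -7.2 0 0;0 0 -8 -1.8 -9.6 0 0;0 0 -10 -2.6 -12 0 0'
python3 -m jog '0 0 -1.7 -0.3 -1.5 0 0;0 0 -3.3 -0.6 -3 0 0;0 0 -3.3 -0.6 -3 0 0;0 0 -3.3 -0.6 -3 0 0;0 0 -3.3 -0.6 -3 0 0'
```

```text
time_s: 9.2
ee_pos: [570.6, 153.9, 71.1]
ee_rot: [179.9, -0.1, -126.3]
force: [-0.0, 1.1, -0.1]
gripper_width: 27.5
time_s: 9.82
ee_pos: [572.6, 154.5, 209.7]
ee_rot: [-179.8, 0.3, -126.3]
force: [0.2, 0.3, -0.9]
gripper_width: 27.4
[572.59204123 154.45842977 209.70497534]
time_s: 10.5
ee_pos: [504.8, -146.7, 204.6]
ee_rot: [179.9, -0.2, -176.6]
force: [1.1, -1.2, 0.3]
gripper_width: 0.3
time_s: 11.12
ee_pos: [491.4, -219.1, 206.1]
ee_rot: [180.0, -0.1, 167.4]
force: [-0.9, -0.2, 0.0]
gripper_width: 0.0
```

```bash
python3 -m jog '0 0 0 -0.2 0 -1.5 0;0 0 0 -0.2 0 -3 0;0 0 0 -0.2 0 -4.5 0;0 0 0 -0.2 0 -5.3 0;0 0 0 -0.2 0 -5.3 0'
python3 - <<'E'
from h import *
print(env.state()["ee_pos"])
a=np.ascontiguousarray(grab_frame("scene")[130:240,300:420,::-1])
cv2.imwrite("pics/c8.png",cv2.resize(a,None,fx=5.4,fy=5.4,interpolation=cv2.INTER_CUBIC))
E
```

```text
time_s: 11.75
ee_pos: [485.6, -218.8, 72.7]
ee_rot: [179.9, -0.2, 167.3]
force: [0.1, 0.4, -0.2]
gripper_width: 0.4
[ 485.57604789 -218.7903541    72.73714116]
```

View pics/c8.png

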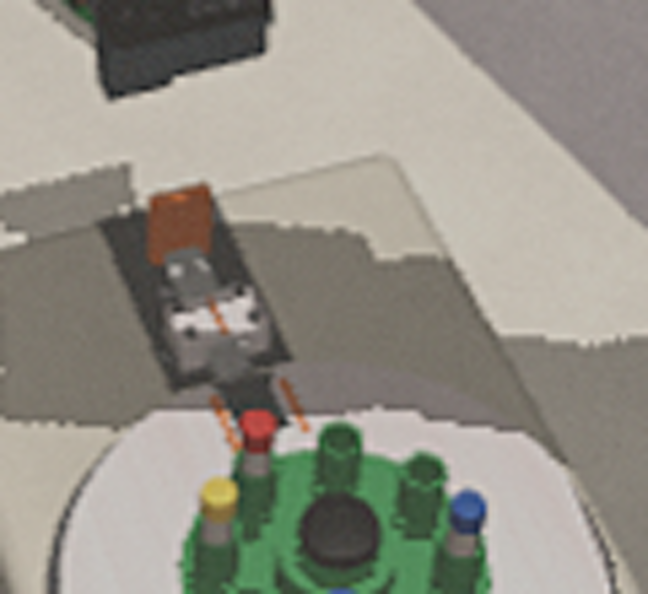

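Slot edges at (217,398) and (287,380) are centred on the bar, the tab is at (180,225), and the tubes are standing. Pushing along the line now.

```bash
python3 -m jog '0 0 0 0.11 0.47 0 0;0 0 0 0.22 0.94 0 0;0 0 0 0.33 1.4 0 0;0 0 0 0.43 1.87 0 0;0 0 0 0.43 1.87 0 0'; python3 -m jog '0 0 0 0.07 0.29 0 0;0 0 0 0.14 0.58 0 0;0 0 0 0.2 0.88 0 0;0 0 0 0.27 1.17 0 0;0 0 0 0.27 1.17 0 0'
python3 -c "
from workcell import env,grab_frame;import cv2,numpy as np
a=np.ascontiguousarray(grab_frame('scene')[130:240,300:420,::-1])
cv2.imwrite('pics/c9.png',cv2.resize(a,None,fx=5.4,fy=5.4,interpolation=cv2.INTER_CUBIC))"
```

```text
time_s: 12.42
ee_pos: [497.4, -172.6, 74.3]
ee_rot: [180.0, -0.0, 167.3]
force: [-0.1, 0.1, -0.5]
gripper_width: 0.5
time_s: 13.05
ee_pos: [504.1, -143.8, 74.2]
ee_rot: [180.0, -0.0, 167.3]
force: [-0.4, 0.5, -0.3]
gripper_width: 0.1
```

View pics/c9.png

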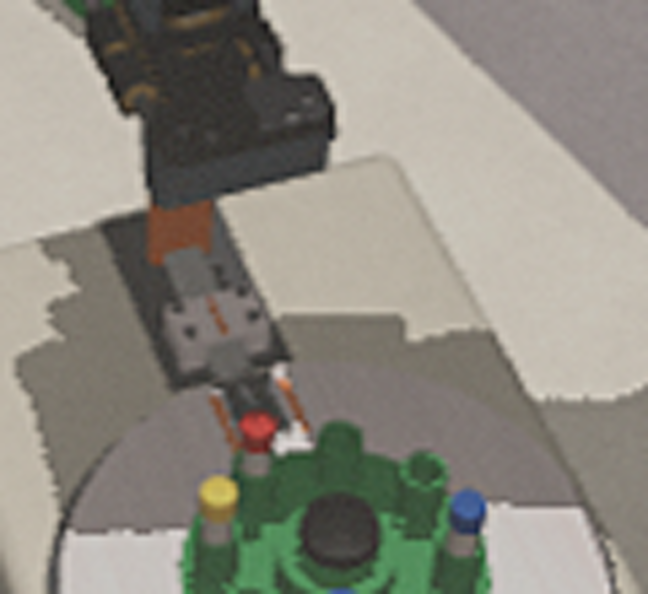

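Run:
```python
from h import *
y=np.array([.985,.17,0]);x=np.array([-.17,.985,0])
for d in(20.5,27,34):
  for e in (-16,16):
    for z in(65,75,85,95):
      print(d,e,z,((proj("scene",np.array([591.8,-34.5,z])+d*y+e*x)-[270,160]+.5)*8).round().tolist())
print("c9 tcp",((proj("scene",[[504.1,-143.8,74],[504.1,-143.8,95],[501.4,-153.4,93]])-[300,130]+.5)*5.4).round())
b=grab_frame("top");cv2.imwrite("pics/c10.png",cv2.resize(b[190:265,290:390,::-1],None,fx=7,fy=7,interpolation=cv2.INTER_CUBIC))
print(env.state()["ee_pos"],env.state()["force"])
print([(r["conf"],r["box"]) for q in("tab",) for c in("scene","top") for r in spotter.look_for(q,c)[:1]])
```

```text
20.5 -16 65 [[366.0, 452.0]]
20.5 -16 75 [[365.0, 432.0]]
20.5 -16 85 [[364.0, 412.0]]
20.5 -16 95 [[363.0, 392.0]]
20.5 16 65 [[435.0, 517.0]]
20.5 16 75 [[434.0, 497.0]]
20.5 16 85 [[434.0, 477.0]]
20.5 16 95 [[434.0, 457.0]]
27 -16 65 [[350.0, 463.0]]
27 -16 75 [[349.0, 444.0]]
27 -16 85 [[347.0, 424.0]]
27 -16 95 [[346.0, 403.0]]
27 16 65 [[418.0, 528.0]]
27 16 75 [[418.0, 509.0]]
27 16 85 [[417.0, 489.0]]
27 16 95 [[417.0, 469.0]]
34 -16 65 [[332.0, 476.0]]
34 -16 75 [[331.0, 456.0]]
34 -16 85 [[329.0, 436.0]]
34 -16 95 [[328.0, 416.0]]
34 16 65 [[400.0, 541.0]]
34 16 75 [[400.0, 522.0]]
34 16 85 [[399.0, 502.0]]
34 16 95 [[398.0, 482.0]]
c9 tcp [[181. 224.]
 [181. 194.]
 [175. 183.]]
[ 504.03957464 -144.25967565   74.18413936] [-0.59739633  0.17271133 -0.38020939]
[(0.71, [230.6, 109.6, 47.0, 48.9])]
```

The 12-picture limit is reached, so I go on with numbers. The finger met no force where the tab should be. The earlier pictures also put the tips about 20 mm above the TCP reading, so the tips probably passed over the tab top (93 mm). I'll back out, go 22 mm lower and push again, watching the force.

```bash
python3 -m jog '0 0 0 -0.11 -0.47 0 0;0 0 0 -0.22 -0.94 0 0;0 0 0 -0.33 -1.4 0 0;0 0 0 -0.43 -1.87 0 0;0 0 0 -0.43 -1.87 0 0'; python3 -m jog '0 0 0 0 0 -0.45 0;0 0 0 0 0 -0.9 0;0 0 0 0 0 -0.9 0';  python3 -m jog '0 0 0 0.09 0.39 0 0;0 0 0 0.18 0.78 0 0;0 0 0 0.18 0.78 0 0';python3 -m jog '0 0 0 0.07 0.29 0 0;0 0 0 0.09 0.39 0 0;0 0 0 0.09 0.39 0 0'
```

```text
time_s: 13.88
ee_pos: [493.0, -192.1, 74.1]
ee_rot: [180.0, 0.0, 167.2]
force: [0.1, -0.1, 0.1]
gripper_width: 0.2
time_s: 14.25
ee_pos: [492.2, -190.3, 50.2]
ee_rot: [180.0, -0.2, 167.3]
force: [0.0, 0.3, -0.4]
gripper_width: 0.6
time_s: 14.62
ee_pos: [498.2, -170.6, 52.0]
ee_rot: [180.0, 0.0, 167.3]
force: [0.7, -0.3, 0.8]
gripper_width: 0.5
time_s: 15.0
ee_pos: [500.1, -161.7, 51.7]
ee_rot: [180.0, 0.0, 167.3]
force: [0.2, -0.4, -0.4]
gripper_width: 0.8
```

```bash
python3 -m jog '0 0 0 0.05 0.2 0 0;0 0 0 0.09 0.39 0 0'; python3 -m jog '0 0 0 0.05 0.2 0 0;0 0 0 0.09 0.39 0 0'; python3 -m jog '0 0 0 0.05 0.2 0 0;0 0 0 0.09 0.39 0 0'
python3 - <<'E'
from h import *
grab_frame("scene")
print([(r["conf"],r["box"]) for r in spotter.look_for("tab","scene")])
a=grab_frame("scene").astype(int)[155:195,315:355]
m=(a[:,:,0]>120)&(a[:,:,1]<100)&(a[:,:,2]<80);ys,xs=np.where(m);print(m.sum(),xs.min()+315,xs.max()+315,ys.min()+155,ys.max()+155)
c=cv2.cvtColor(cv2.imread("pics/scene0.png"),cv2.COLOR_BGR2RGB).astype(int)[155:195,315:355]
m=(c[:,:,0]>120)&(c[:,:,1]<100)&(c[:,:,2]<80);ys,xs=np.where(m);print(m.sum(),xs.min()+315,xs.max()+315,ys.min()+155,ys.max()+155)
E
```

```text
time_s: 15.25
ee_pos: [502.2, -152.5, 51.7]
ee_rot: [-179.9, 0.0, 167.3]
force: [-0.8, -3.9, 0.0]
gripper_width: 0.4
time_s: 15.5
ee_pos: [504.6, -142.2, 51.7]
ee_rot: [-180.0, 0.0, 167.3]
force: [0.1, -3.9, -0.0]
gripper_width: 0.5
time_s: 15.75
ee_pos: [506.9, -132.2, 51.7]
ee_rot: [180.0, 0.0, 167.3]
force: [-1.5, -2.7, -0.3]
gripper_width: 0.2
[(0.67, [229.3, 109.2, 46.5, 45.7]), (0.55, [332.6, 176.1, 17.0, 28.6])]
8 332 341 178 191
12 328 341 165 191
```

```bash
python3 -m jog '0 0 0 0.05 0.2 0 0;0 0 0 0.07 0.29 0 0'; python3 -m jog '0 0 0 0.02 0.1 0 0;0 0 0 0.05 0.2 0 0';  python3 -m jog '0 0 0 0.02 0.1 0 0;0 0 0 0.02 0.1 0 0'
```

```text
time_s: 16.15
ee_pos: [508.5, -125.2, 51.7]
ee_rot: [-180.0, -0.0, 167.3]
force: [-0.9, -2.5, -0.2]
gripper_width: 0.8
time_s: 16.4
ee_pos: [508.7, -124.9, 51.8]
ee_rot: [-179.5, -0.0, 167.5]
force: [-6.4, -25.1, 0.8]
gripper_width: 0.4
time_s: 16.65
ee_pos: [508.7, -124.9, 51.8]
ee_rot: [-179.3, -0.0, 167.5]
force: [-6.7, -27.6, 1.4]
gripper_width: 0.4
```

Clear hard stop: force rose from 3 to 28 N with no further motion, TCP 186 mm from the axis. I'll withdraw and check with the cameras.

```bash
python3 -m jog '0 0 0 -0.11 -0.5 0 0;0 0 0 -0.3 -1.3 0 0;0 0 0 -0.5 -2.2 0 0;0 0 0 -0.7 -3 0 0;0 0 0 -0.7 -3 0 0'; python3 -m jog '0 0 0 0 0 1.5 0;0 0 0 0 -0.5 3.5 0;0 0 0 0 -2.5 5 0;0 0 0 0 -4.5 5 0;0 0 0 0 -4.5 5 0'
python3 - <<'E'
from h import *
C=np.array([550,57.]);u=np.array([-np.sin(np.radians(13)),-np.cos(np.radians(13))]);w=np.array([u[1],-u[0]])
def rng(P,Q,n=40): return [P+(Q-P)*i/n for i in range(n+1)]
for c in("scene","top"):
    im=grab_frame(c)
    for q in("tab","lock_bar"):
        print(c,q,[(round(r["conf"],2),np.round(r["box"],1).tolist()) for r in spotter.look_for(q,c)[:2]])
    for t in(0,36,40):
        P=[np.r_[C+u*(r-t)+w*s,z] for r in(208,216) for s in(-16,16) for z in(64,93)]
        p=proj(c,P);print(" pred tab travel",t,p.min(0).round(1),p.max(0).round(1))
    hsv=cv2.cvtColor(im,cv2.COLOR_RGB2HSV);m=((hsv[:,:,0]<14)&(hsv[:,:,1]>130)&(hsv[:,:,2]>70)).astype(np.uint8)
    p=proj(c,[[*C,58]])[0];n,l,s,ce=cv2.connectedComponentsWithStats(m)
    for i in range(1,n):
        if np.hypot(*(ce[i]-p))<75 and s[i,4]>3: print("  red/orange",s[i].tolist(),"->z58",ray(c,ce[i],58)[:2].round(1),"z85",ray(c,ce[i],85)[:2].round(1))
for q,z in(("jar",0),("beaker",0),("tip_box",40),("tube_rack",40)):
    r=spotter.look_for(q,"top")[:1];print(q,[np.round(i["box"]).tolist() for i in r])
print(env.state()["ee_pos"])
E
```

```text
time_s: 17.27
ee_pos: [492.7, -192.9, 51.6]
ee_rot: [179.9, 0.0, 167.1]
force: [0.5, 1.0, -0.0]
gripper_width: 0.1
time_s: 17.9
ee_pos: [493.3, -306.7, 176.8]
ee_rot: [180.0, 0.1, 167.1]
force: [0.4, 0.6, -0.4]
gripper_width: 0.4
scene tab [(0.54, [333.4, 171.6, 20.1, 35.2])]
scene lock_bar [(0.66, [329.0, 171.4, 20.4, 36.9])]
 pred tab travel 0 [326.1 162. ] [338.7 174.5]
 pred tab travel 36 [330.5 171.5] [343.4 184.2]
 pred tab travel 40 [331.  172.6] [343.9 185.3]
  red/orange [332, 173, 11, 13, 101] ->z58 [ 501.9 -126.5] z85 [ 515.1 -106.3]
  red/orange [352, 201, 4, 7, 7] ->z58 [511.1 -33.3] z85 [524.  -16.3]
  red/orange [339, 204, 3, 5, 5] ->z58 [543.5 -45.6] z85 [555.2 -28.2]
  red/orange [342, 206, 9, 8, 44] ->z58 [535.5 -27.8] z85 [547.6 -11. ]
top tab []
top lock_bar [(0.72, [310.3, 220.4, 28.8, 12.7])]
 pred tab travel 0 [348.4 224.2] [353.9 236.6]
 pred tab travel 36 [336.3 221.6] [341.7 234.1]
 pred tab travel 40 [335.  221.3] [340.3 233.8]
  red/orange [295, 208, 5, 6, 26] ->z58 [567.3   8.1] z85 [563.1   7. ]
  red/orange [336, 222, 4, 12, 32] ->z58 [ 513.6 -111.3] z85 [ 510.5 -110.1]
jar [[316.0, 155.0, 24.0, 25.0]]
beaker [[274.0, 142.0, 23.0, 24.0]]
tip_box [[442.0, 174.0, 27.0, 25.0]]
tube_rack [[421.0, 250.0, 54.0, 35.0]]
[ 492.9029538  -304.60253755  176.70899299]
```

Run:
```python
from h import *
C=np.array([550,57.]);u=np.array([-np.sin(np.radians(13)),-np.cos(np.radians(13))])
for c,p0 in(("scene",(334,172)),("top",(350,230))):
    res=[]
    for im in(cv2.imread(f"pics/{c}0.png")[:,:,::-1].copy(),np.mean([grab_frame(c) for _ in range(6)],0).astype(np.uint8)):
        hsv=cv2.cvtColor(im,cv2.COLOR_RGB2HSV);m=((hsv[:,:,0]<14)&(hsv[:,:,1]>130)&(hsv[:,:,2]>70)).astype(np.uint8)
        n,l,s,ce=cv2.connectedComponentsWithStats(m)
        i=min((i for i in range(1,n) if s[i,4]>15),key=lambda i:np.hypot(*(ce[i]-p0)))
        # top edge of the tab (z 93): radial place from the blob's box top-left/right
        print(c,s[i].tolist(),ce[i].round(1)); res.append(ray(c,ce[i],80 if c=="scene" else 93)[:2])
    print("travel along bar",((res[0]-res[1])@u).round(1))
```

```text
scene [328, 164, 11, 15, 78] [332.5 170. ]
scene [332, 173, 11, 13, 105] [337. 179.]
travel along bar 33.6
top [347, 224, 5, 12, 30] [349.4 229.2]
top [336, 222, 4, 12, 32] [337.6 227.6]
travel along bar 34.3
```

The blob estimate of travel (~34 mm) is too rough next to the 36 mm limit, so I'll measure it subpixel with frame averaging and a guide-to-tab comparison.

Run:
```python
from h import *
C=np.array([550,57.]);u=np.array([-np.sin(np.radians(13)),-np.cos(np.radians(13))]);w=np.array([u[1],-u[0]])
for c in("top","scene"):
    old=cv2.imread(f"pics/{c}0.png")[:,:,::-1].astype(float);new=np.mean([grab_frame(c).astype(float) for _ in range(10)],0)
    for n,im,t in(("old",old,0),("new",new,38)):
        ctr=proj(c,[np.r_[C+u*(212-t),80 if c=="scene" else 88]])[0];x0,y0=ctr.round().astype(int)
        h=11 if c=="scene" else 9
        a=im[y0-h:y0+h+1,x0-h:x0+h+1];red=np.clip((a[:,:,0]-a[:,:,2])/(a.sum(2)+30)-.12,0,None)
        Y,X=np.mgrid[y0-h:y0+h+1,x0-h:x0+h+1];cc=np.array([(red*X).sum(),(red*Y).sum()])/red.sum()
        rr=[];
        for z in((70,80,93) if c=="scene" else(85,93)):
            rr.append(((ray(c,cc,z)[:2]-C)@u).round(1))
        print(c,n,cc.round(2),red.sum().round(2),"radius",rr)
        if c=="top":
            for r in red.T[:: 1]: print(round(r.sum(),2),end=" ")
            print()
    for t in(0,34,36,38,40):
        print(t,proj(c,[np.r_[C+u*(212-t),93]])[0].round(2),end=" ")
    print()
```

```text
top old [349.54 229.67] 8.6 radius [np.float64(206.7), np.float64(206.4)]
0.0 0.0 0.0 0.0 0.0 0.22 1.45 2.59 2.47 1.6 0.28 0.0 0.0 0.0 0.0 0.0 0.0 0.0 0.0 
top new [337.28 227.25] 8.8 radius [np.float64(170.7), np.float64(170.6)]
0.08 0.08 0.06 0.04 0.07 0.05 0.1 1.12 2.77 2.97 1.4 0.07 0.0 0.0 0.0 0.0 0.0 0.0 0.0 
0 [351.49 229.93] 34 [339.88 227.47] 36 [339.2  227.33] 38 [338.52 227.19] 40 [337.83 227.04] 
scene old [332.78 169.93] 13.56 radius [np.float64(213.5), np.float64(204.6), np.float64(193.1)]
scene new [337.3  179.13] 13.77 radius [np.float64(178.7), np.float64(170.3), np.float64(159.4)]
0 [332.4  164.42] 34 [336.68 173.53] 36 [336.93 174.08] 38 [337.19 174.63] 40 [337.45 175.18]
```

Run:
```python
from h import *
C=np.array([550,57.]);u=np.array([-np.sin(np.radians(13)),-np.cos(np.radians(13))]);w=np.array([u[1],-u[0]])
for c in("top","scene"):
  new=np.mean([grab_frame(c).astype(np.float32) for _ in range(10)],0).astype(np.float32)
  for s in(-13,13):
    R=np.arange(132,190,3);p=proj(c,[np.r_[C+u*r+w*s,64] for r in R]).astype(np.float32)
    v=cv2.remap(new,p[:,0].reshape(1,-1),p[:,1].reshape(1,-1),cv2.INTER_LINEAR)[0].astype(int)
    print(c,s,[(int(r),*x.tolist()) for r,x in zip(R,v)])
```

```text
top -13 [(132, 50, 50, 50), (135, 52, 52, 51), (138, 108, 103, 101), (141, 127, 121, 118), (144, 123, 117, 114), (147, 126, 119, 116), (150, 127, 121, 118), (153, 129, 123, 119), (156, 128, 122, 118), (159, 126, 120, 117), (162, 111, 106, 104), (165, 61, 59, 57), (168, 75, 39, 19), (171, 121, 61, 23), (174, 121, 63, 30), (177, 79, 69, 66), (180, 77, 79, 79), (183, 77, 78, 78), (186, 78, 78, 79), (189, 77, 78, 78)]
top 13 [(132, 46, 46, 46), (135, 52, 52, 51), (138, 90, 87, 84), (141, 112, 107, 104), (144, 80, 77, 76), (147, 93, 89, 87), (150, 126, 121, 117), (153, 130, 125, 121), (156, 125, 119, 116), (159, 96, 92, 90), (162, 73, 71, 69), (165, 65, 61, 57), (168, 55, 35, 24), (171, 86, 42, 18), (174, 81, 44, 24), (177, 53, 43, 37), (180, 44, 45, 45), (183, 44, 45, 45), (186, 44, 45, 45), (189, 45, 45, 45)]
scene -13 [(132, 107, 102, 98), (135, 114, 107, 104), (138, 123, 115, 111), (141, 128, 121, 117), (144, 108, 102, 98), (147, 94, 89, 86), (150, 99, 93, 90), (153, 123, 115, 111), (156, 128, 120, 117), (159, 121, 114, 110), (162, 104, 98, 95), (165, 98, 87, 80), (168, 115, 82, 63), (171, 114, 71, 51), (174, 111, 69, 49), (177, 107, 68, 49), (180, 101, 72, 58), (183, 96, 77, 69), (186, 93, 81, 75), (189, 90, 84, 80)]
scene 13 [(132, 120, 112, 109), (135, 119, 111, 108), (138, 122, 114, 111), (141, 124, 116, 113), (144, 106, 100, 96), (147, 102, 95, 92), (150, 114, 107, 104), (153, 125, 117, 114), (156, 129, 121, 117), (159, 124, 117, 113), (162, 106, 100, 97), (165, 109, 94, 86), (168, 110, 79, 63), (171, 115, 70, 50), (174, 117, 73, 52), (177, 116, 72, 53), (180, 114, 72, 53), (183, 114, 72, 53), (186, 113, 71, 52), (189, 113, 71, 52)]
```

The tab sits directly against the guide's buffers: the guide's white top ends at about 163 mm, the dark buffer is at 165 mm and orange starts at 167 mm, where 168 mm is expected. The bar is home and the hand is clear, so I'm handing in.

```bash
python3 -c "
from workcell import env
s=env.state();print(s['time_s'],s['ee_pos'],s['force']);print(env.job_done())"
```

```text
21.0 [ 492.78354221 -305.30656942  176.67733421] [-0.34905712 -0.3815055   0.3325186 ]
the job is handed in; nothing more can be done
None
```

I turned the carousel about 142° by its peg until the slot faced the bar, then pushed the bar home by its tab. The hand was well clear when I handed the job in at 21 s; no verdict was reported.

**Checks that agreed**
- **Slot alignment:** before the push the slot mouth measured −103.2° against the bar line at −103.0°, under 1 mm off.
- **Forces:** about 5 N on the peg, and 3–4 N on the bar while it slid. At the end it hit a hard stop at about 28 N with no further motion.
- **Bar at its stop:** afterwards both cameras showed the tab directly against the guide's buffers, with orange starting at about 167 mm where 168 mm is expected.

**Checks that disagreed or went wrong**
- **First push missed:** the fingertips sit about 20 mm above the reported TCP, so they passed over the tab without touching it. I backed out, went 22 mm lower and pushed again.
- **Bar travel:** direct camera estimates gave only about 34–36 mm instead of 40 mm. I relied on the hard stop and the closed gap at the buffers instead.
- **Neighbouring items:** the final detector check put the jar and beaker where they started. The tip box and tube rack gave smaller, displaced boxes, probably because the gripper hid part of them. I felt no contact with either.
- **Not rechecked:** I did not measure the slot angle or the tubes again after the push. The picture limit was used up by then, and the tubes were standing in the last pictures I viewed.

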